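Load the tabletop roaster and set its dial

TASK

The tabletop roaster was left switched on. First turn its dial back to off, then slide the glass guard fully open and put every piece of produce that lies on the table (garlic bulbs, lemon, tomato; not all are there each time) down into the roasting well. Slide the guard fully shut again and only then turn the dial up to the fourth click after off; the dial must be at off whenever the guard is not shut, and the mug and the drinking glass stay where they stand.

Things in the scene. Friction and masses are not known exactly. Their poses are not given: they have to be found in the camera images.
- roaster: The roaster, a fixed grey box 270 mm (x) by 410 mm (y) by 80 mm tall; origin at the centre of its underside, on the table; +x from its front to its back, +y to its left, +z up. Its flat top is a console 98 mm wide along the front, with the dial, and a deck to the left of the well, over which the guard slides on two tracks 4 mm high.
- roaster_well (a point): Centre of the floor of the open-topped roasting well, 20 mm above the table, axes as the roaster's; 43 mm behind and 78 mm to the right of the roaster's centre. The well is 160 mm (x) by 230 mm (y) and 60 mm deep, centred on this point.
- guard (a joint): Travel of the sliding glass guard (a flat pane in an aluminium frame, 184 x 250 x 8 mm, top face 72 mm above the well floor): 0 = fully shut over the well, 0.255 m = fully open; it slides to the roaster's +y (left), with 2 N of friction and stops at both ends, and stays where it is left.
- guard_grip (a point): Centre of the guard's handle, an upright black rib on the pane, 70 mm long along the roaster's x, 12 mm thick along its y, standing 36 mm above the pane's top face (this point is 18 mm below the rib's top and 18 mm above the pane); it moves with the guard. Axes as the roaster's.
- dial (a joint): Angle of the roaster's dial, rad, growing clockwise seen from above: 0 = off, and one click every 30 degrees (0.524 rad), so settings 1 to 5 lie at 0.524, 1.047, 1.571, 2.094, 2.618; stops at both ends. A spring detent (about 0.15 N m to get over) pulls it into the nearest click when it is let go.
- dial_grip (a point): Centre of the dial's bar grip, on its upright axis: a black bar 44 mm long, 14 mm thick, 36 mm tall on a disc 48 mm across; the point is 14 mm below the bar's top, 31 mm above the roaster's flat top. The bar lies along this point's x and turns with it; the white pointer is at its -x end (at off it points to the front, to a white ring; settings 1 to 5 are ever longer strokes).
- garlic_a_mid (a point): a loose whole garlic bulb, off-white, 55 mm wide and 52 mm tall, 32 g or so; the point is its centre, half-way up; +z is up as it stands
- garlic_b_mid (a point): a loose whole garlic bulb, off-white, 50 mm wide and 51 mm tall, 25 g or so; the point is its centre, half-way up; +z is up as it stands
- garlic_c_mid (a point): a loose whole garlic bulb, off-white, 59 mm wide and 59 mm tall, 40 g or so; the point is its centre, half-way up; +z is up as it stands
- lemon_mid (a point): a loose lemon, 66 mm long (its own x), 50 mm wide and 51 mm tall, about 80 g; the point is its centre
- tomato_mid (a point): a loose round tomato, 62 mm across and tall, about 100 g; the point is its centre
- mug_mid (a point): bystander: a mug 89 mm wide (118 mm with its handle) and 88 mm tall, at the back right; centre, half-way up. Leave it.
- glass_mid (a point): bystander: a drinking glass 83 mm wide and 103 mm tall, at the back right; centre, half-way up. Leave it.

How it is judged:
By the outcome, as a careful person would: the job done as asked, in the order asked, and still so for the second after the job is handed in, with the robot touching nothing.
Of garlic_a, garlic_b, garlic_c, lemon, tomato only 3 to 4 are there at a start; the rules pass over those that are not, and their reading is None.
At some moment in a run one of garlic_a, garlic_b, garlic_c, lemon, tomato may be knocked a few centimetres aside while the robot is not near it.
Once in a run the grip may slacken for a moment while it holds something.
It also fails if it takes over 208 s, if anything falls off the work surface, if the arm or the gripper's body presses on something with over 40 N, if the wrist force passes 120 N, or if a joint passes its speed limit or range.

ROBOT

A 6-joint arm with a two-finger parallel gripper is mounted at the origin on a cart in front of the work surface, level with it; the furniture and walls round the work are solid. World frame = base frame: x ahead of the robot, y to its left, z up, the work surface at z = 0. Lengths are in m, angles in rad, forces in N, time in s.
With the tool pointing down it reaches from about 0.275 to 0.85 m from the base axis. Payload 5.2 kg.
Tool frame: the origin (TCP) lies on the front face of the gripper's body, between the roots of the fingers; the fingertips stand 73 mm ahead of it and the grasp point (between the pads) lies 54 mm ahead of it; z points along the fingers, y is the direction in which the jaws open and shut (so a half turn about z gives the same grasp; the last joint's range is limited). The gripper opens to 85 mm and grips with 20 to 120 N. Pads are 22 mm wide; open, the fingers measure 114 mm over their backs; the gripper's body (76 mm by 85 mm) begins 54 mm behind the grasp point. The pads swing forward as they close: fully open they stand 13 mm farther back than shut.
Start: joints at [0.934, 0.259, 1.535, -0, 1.348, -0.203], TCP at [0.231, 0.499, 0.304] pointing down, gripper open.
Joint ranges: [-3.14, 3.14], [-0.91, 2.08], [0.19, 2.58], [-1.22, 4.36], [0.22, 2.71], [-3.12, 3.12]. Speed limits (rad/s): [2.57, 2.57, 3.14, 3.14, 3.14, 3.14].

INTERFACE

Orientations are given as a 3x3 rotation matrix whose columns are the frame's x, y, z axes.
In Python, from workcell import robot gives the robot as it stands. The module is installed in compiled form; this text tells all that it offers.
- The arm moves only by the shell command python3 -m creep 'ROWS' [OPENING]. ROWS is JSON, a list of rows, each a list of 4 numbers: the shift along the world's x, y, z in mm, then the turn about the world's z in rad. In form: [[x, y, z, spin], ...]. A call has 1 to 10 rows; each row is the pose to reach, as a shift and turn from the pose commanded when the call began; what a row does not reach only later rows make up. A row lasts 1/10 s, in which the tool goes at most 50 mm and 8.59 degrees, less where a joint would pass 70% of its speed; a pose out of reach is approached as far as the arm can. A call with a gripper value outside its range is refused whole. OPENING is the closure, from 0 (fully open) to 1 (shut), set as the call begins (- or left out, the last holds). The fingers move at their own pace and stop on an object; the grip force is fixed at half the most. Time passes only in rows, so rows that repeat a pose let the fingers close. It gives the time, the measured TCP pose, the force and the opening at its end, in the units of the state.
- robot.get_state(): the state, without advancing time (a new reading comes with each control period).
- robot.get_image(name): name is "scene" or "side" or "wrist"; returns a dict with "img" (400x640x3 uint8, red, green, blue), "z_map" (400x640 float32, m along the optical axis (not along the pixel's ray), 0 where there is no reading), "intrinsics" (3x3 intrinsics, pixels), "R" (3x3) and "t" (3): a world point X has camera coordinates R X + t. Camera axes: x right, y down, z forward; pixel columns grow to the right and rows downward; lengths in m; the calibration is good to about 2 mm. A picture is of the moment at which its call begins.
- robot.job_done(): hands the job in, once; it reports no verdict.
The state is a dict: "time": time; "joints": joint angles; "joint_velocities": joint speeds; "effort": joint torques, N m; "eef_pos": TCP position; "orientation": TCP orientation; "ft_force": force on the tool from outside, world axes, zero at the start; "moment": the same for the moment, N m; "opening": opening from 0.0 (shut) to 1.0 (fully open).
Only numpy, scipy, OpenCV 4.12 (cv2) and the standard library are available. Lean on these libraries where they do the work, as an engineer would, in place of code of your own. Each camera call takes 0.05 s, during which the arm holds its last target. There are 200 camera calls.

## Working session

There is one attempt and no reset: what is moved stays moved. The work goes in short steps, Python scripts to look and compute and a shell command to move; the robot and the scene stay as the last step left them, time stands still between calls to the robot, and variables do not carry over. Pictures are saved under pics/ and viewed, about 12 in all and at most 16, crops included, and the job is handed in when it is done.

```bash
mkdir -p pics; cat > h.py <<'E'
import numpy as np, cv2
from workcell import robot
def grab(name, save=None):
    d=robot.get_image(name)
    if save: cv2.imwrite('pics/'+save, cv2.cvtColor(d['img'],cv2.COLOR_RGB2BGR))
    return d
def world(d):
    K=d['intrinsics'];z=d['z_map'];v,u=np.mgrid[:z.shape[0],:z.shape[1]]
    c=np.stack([(u-K[0,2])/K[0,0]*z,(v-K[1,2])/K[1,1]*z,z],-1)
    w=(c-d['t'])@d['R']; w[z==0]=np.nan
    return w
def ray(d,u,v,h):
    K=d['intrinsics'];r=np.array([(u-K[0,2])/K[0,0],(v-K[1,2])/K[1,1],1.])@d['R']
    o=-d['R'].T@d['t']; return o+r*(h-o[2])/r[2]
E
python3 - <<'E'
from h import *
for n in ['scene','side']:
    d=grab(n,n+'0.png'); np.savez(n+'0.npz',**d); print(n,-d['R'].T@d['t'],d['R'][2])
s=robot.get_state(); print(s)
E
```

```text
scene [-0.03938346 -0.42737864  0.82491707] [ 0.61918068  0.35301798 -0.70142255]
side [ 0.37635114 -0.80877583  0.77624212] [ 0.20346623  0.70943285 -0.67476405]
{'time': 0.1, 'joints': array([ 9.34200998e-01,  2.59271391e-01,  1.53595934e+00,  5.94403077e-06,
        1.34799978e+00, -2.02783223e-01]), 'joint_velocities': array([-0.00183357, -0.00250335, -0.00268681, -0.00081808,  0.00015663,
        0.00082718]), 'effort': array([ 1.77068097e-03, -4.46970105e+01, -2.91248238e+01, -4.71487729e-04,
        6.15011668e-03, -4.22011669e-05]), 'eef_pos': array([0.23093995, 0.49878127, 0.30316278]), 'orientation': array([[-9.07369275e-01,  4.20333251e-01, -9.78304059e-04],
       [ 4.20334255e-01,  9.07368386e-01, -1.31359477e-03],
       [ 3.35534615e-04, -1.60313024e-03, -9.99998659e-01]]), 'ft_force': array([ 0.94246528,  0.3740129 , -0.42682808]), 'moment': array([0.0319861 , 0.02246855, 0.03728776]), 'opening': 1.0005870366686505}
```

View pics/scene0.png

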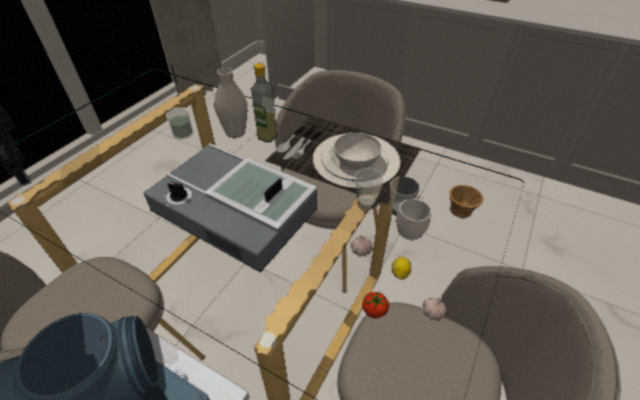

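View pics/side0.png

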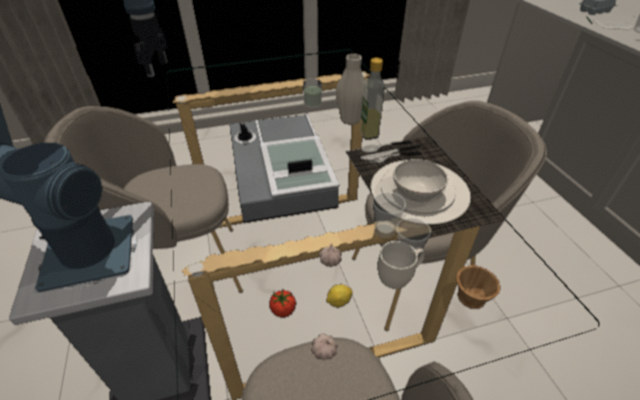

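The scene view shows the roaster around (235,200), its dial at (178,192), and the guard handle at (273,190). Produce: garlic at (361,245), lemon at (401,267), tomato at (376,305), garlic at (434,308). The mug is at (413,219) and the glass at (369,187). The side view agrees, with the same four pieces.

```bash
cat > m0.py <<'E'
from h import *
for n in ['scene','side']:
    d=dict(np.load(n+'0.npz')); w=world(d)
    x,y,z=w[...,0],w[...,1],w[...,2]
    m=((z>.072)&(z<.088)&(x>.2)&(x<1)&(y>-.1)&(y<.6)).astype(np.uint8)
    nl,l,st,c=cv2.connectedComponentsWithStats(m)
    for i in range(1,nl):
        if st[i,4]>300:
            p=w[l==i]; r=cv2.minAreaRect(p[:,:2].astype(np.float32)); print(n,'top',st[i],r,np.median(p[:,2]))
    hsv=cv2.cvtColor(d['img'],cv2.COLOR_RGB2HSV)
    m=((z>.012)&(z<.075)&(x>.2)&(x<1)&(y>-.6)&(y<.15)).astype(np.uint8)
    nl,l,st,c=cv2.connectedComponentsWithStats(m)
    for i in range(1,nl):
        if st[i,4]>60:
            p=w[l==i]; print(n,st[i],'ctr',p.mean(0).round(3),'min',p.min(0).round(3),'max',p.max(0).round(3),'hsv',np.median(hsv[l==i],0))
    m=((z>.098)&(z<.14)&(x>.2)&(x<1)&(y>-.1)&(y<.6)).astype(np.uint8)
    nl,l,st,c=cv2.connectedComponentsWithStats(m)
    for i in range(1,nl):
        if st[i,4]>15:
            p=w[l==i]; print(n,'tall',st[i],p.mean(0).round(3),cv2.minAreaRect(p[:,:2].astype(np.float32)),p[:,2].max())
d=dict(np.load('scene0.npz'));e=dict(np.load('side0.npz'))
a=cv2.resize(d['img'][140:270,140:325],None,fx=3.2,fy=3.2,interpolation=cv2.INTER_CUBIC)
b=cv2.resize(e['img'][110:220,225:345],None,fx=3.2,fy=3.2,interpolation=cv2.INTER_CUBIC)
a=a[:,:400];b=cv2.copyMakeBorder(b,0,a.shape[0]-b.shape[0],0,0,cv2.BORDER_CONSTANT)
cv2.imwrite('pics/dial0.png',np.hstack([a,b])[...,::-1])
E
python3 m0.py
```

```text
scene top [ 143  144  174  112 5850] ((0.53669273853302, 0.1778952181339264), (0.41342252492904663, 0.26868531107902527), 86.7134017944336) 0.07948210963336974
scene [ 312  135   88   73 2287] ctr [ 0.85  -0.056  0.03 ] min [ 0.717 -0.183  0.012] max [0.999 0.102 0.075] hsv [ 18.  33. 161.]
scene [334 134  46  27 919] ctr [ 0.932 -0.032  0.048] min [ 0.866 -0.112  0.024] max [0.973 0.027 0.075] hsv [ 18.  34. 137.]
scene [357 177  23  10 167] ctr [ 0.781 -0.138  0.061] min [ 0.756 -0.172  0.041] max [ 0.791 -0.113  0.075] hsv [ 19.  27. 140.]
scene [392 184  23  11 185] ctr [ 0.801 -0.239  0.06 ] min [ 0.778 -0.272  0.039] max [ 0.812 -0.212  0.075] hsv [18. 22. 50.]
scene [449 185  34  31 802] ctr [ 0.862 -0.401  0.044] min [ 0.81  -0.447  0.012] max [ 0.904 -0.355  0.066] hsv [ 15. 143.  93.]
scene [ 205  192  112   80 1717] ctr [0.468 0.01  0.045] min [ 0.392 -0.036  0.012] max [0.66  0.149 0.075] hsv [90. 12. 49.]
scene [390 194  40  45 596] ctr [ 0.693 -0.289  0.049] min [ 0.666 -0.343  0.012] max [ 0.763 -0.214  0.075] hsv [18. 36. 95.]
scene [400 202  30  19 408] ctr [ 0.746 -
[... 3045 characters left out ...]
 0.063] hsv [  5. 194. 123.]
side [311 333  27  27 537] ctr [ 0.497 -0.436  0.034] min [ 0.473 -0.456  0.012] max [ 0.526 -0.405  0.054] hsv [ 11.  55. 143.]
side tall [336  85  48  32 560] [0.855 0.338 0.12 ] ((0.8599668741226196, 0.35642221570014954), (0.06479141116142273, 0.19947731494903564), 24.116138458251953) 0.13979698478638203
side tall [240 122   9  15  90] [0.456 0.279 0.116] ((0.45603498816490173, 0.28742241859436035), (0.015204367227852345, 0.04630744829773903), 10.833700180053711) 0.12864786408442072
side tall [287 159  26  14 274] [0.575 0.049 0.116] ((0.5759845972061157, 0.051641952246427536), (0.015031008049845695, 0.06937551498413086), 88.29918670654297) 0.13137966410657057
```

View pics/dial0.png

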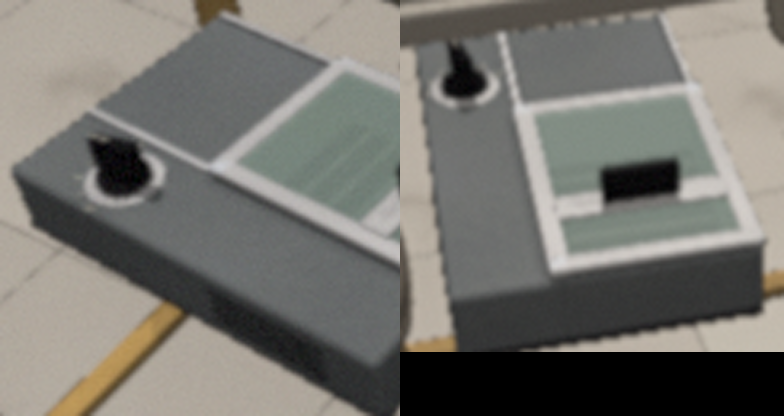

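The dial crop shows the bar pointing to the back left, so it is at click 2 or 3. The handle rib is on the pane at about (640,180). I'll move above the dial and read the angle from the wrist camera.

```bash
python3 -m creep '[[223,-212,0,-0.7],[223,-212,0,-0.7],[223,-212,0,-0.7],[223,-212,0,-0.7],[223,-212,0,-0.7],[223,-212,0,-0.7],[223,-212,0,-0.7],[223,-212,0,-0.7],[223,-212,0,-0.7],[223,-212,0,-0.7]]'
python3 - <<'E'
from h import *
d=grab('wrist','w1.png'); np.savez('w1.npz',**d); w=world(d)
s=robot.get_state();print(s['eef_pos'],s['orientation'][:,1],s['joints'])
z=w[...,2];m=(z>.112)&(z<.14)&(np.hypot(w[...,0]-.455,w[...,1]-.285)<.05)
p=w[m][:,:2];print(m.sum(),p.mean(0),cv2.minAreaRect(p.astype(np.float32)))
_,_,v=np.linalg.svd(p-p.mean(0),full_matrices=False);print(np.degrees(np.arctan2(v[0,1],v[0,0])))
E
```

```text
time: 1.1
eef_pos: [0.4529, 0.2882, 0.3038]
orientation: [[-0.425, 0.905, -0.001], [0.905, 0.425, 0.0], [0.001, -0.001, -1.0]]
ft_force: [0.5, 1.1, -0.2]
opening: 1.002
[0.45291852 0.28827334 0.30390754] [ 9.05042918e-01  4.25320141e-01 -3.06631410e-04] [ 3.58753121e-01  2.35134967e-01  1.56610288e+00  3.56150457e-04
  1.34069045e+00 -8.06437203e-02]
1048 [0.45536528 0.29224772] ((0.45631173253059387, 0.2901926636695862), (0.014161264523863792, 0.04415855184197426), 10.274765968322754)
-79.54737966235828
```

View pics/w1.png

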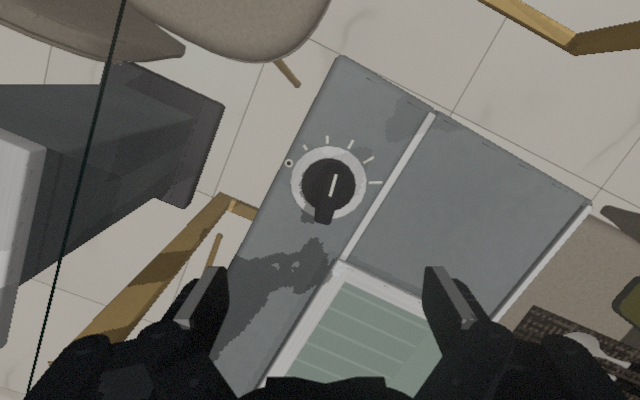

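The wrist view shows the dial at (330,185), the off ring at (289,163), and strokes running clockwise to (375,182). The white pointer lies between strokes 2 and 3, and the bar is at 100° in the world. I'll grip it there and turn it about 77° counter-clockwise.

```bash
python3 -m creep '[[3,1,-40,-0.13],[3,1,-80,-0.26],[3,1,-120,-0.26],[3,1,-136,-0.26],[3,1,-136,-0.26],[3,1,-136,-0.26]]' && python3 -m creep '[[0,0,0,0],[0,0,0,0],[0,0,0,0],[0,0,0,0],[0,0,0,0],[0,0,0,0],[0,0,0,0],[0,0,0,0]]' 1
```

```text
time: 1.75
eef_pos: [0.4569, 0.289, 0.1685]
orientation: [[-0.178, 0.984, 0.0], [0.984, 0.178, 0.0], [0.0, 0.0, -1.0]]
ft_force: [-0.2, -0.0, 0.6]
opening: 0.999
time: 2.55
eef_pos: [0.4561, 0.2879, 0.1685]
orientation: [[-0.176, 0.984, -0.002], [0.984, 0.176, -0.0], [-0.0, -0.002, -1.0]]
ft_force: [-4.7, -0.9, 8.2]
opening: 0.153
```

```bash
python3 -m creep '[[0,0,0,0.13],[0,0,0,0.26],[0,0,0,0.39],[0,0,0,0.52],[0,0,0,0.65],[0,0,0,0.78],[0,0,0,0.91],[0,0,0,1.04],[0,0,0,1.17],[0,0,0,1.17]]' && python3 -c "
from h import *
s=robot.get_state();print(s['moment'],s['ft_force'])" && python3 -m creep '[[0,0,0,0.08],[0,0,0,0.16],[0,0,0,0.16],[0,0,0,0.16]]' && python3 -c "
from h import *
s=robot.get_state();print(s['moment'],s['ft_force'],s['orientation'][:,1])"
```

```text
time: 3.55
eef_pos: [0.4563, 0.2882, 0.1685]
orientation: [[-0.976, 0.218, -0.001], [0.218, 0.976, 0.0], [0.002, -0.0, -1.0]]
ft_force: [-4.6, 0.4, 7.0]
opening: 0.155
[0.12949735 0.74531329 0.14859006] [-4.57021895  0.41175725  6.98532241]
time: 3.95
eef_pos: [0.4563, 0.2883, 0.1685]
orientation: [[-0.998, 0.064, -0.001], [0.064, 0.998, 0.0], [0.001, 0.0, -1.0]]
ft_force: [-4.0, -0.1, 6.0]
opening: 0.152
[0.1806409  0.77359299 0.14345603] [-3.96429077 -0.07303924  5.95196505] [6.35800005e-02 9.97976694e-01 3.18163550e-04]
```

Jaws are at 86.4°, which matches off. I'll release, rise and check.

```bash
python3 -m creep '[[0,0,0,0],[0,0,0,0],[0,0,0,0],[0,0,0,0],[0,0,40,0],[0,0,80,0],[0,0,130,0],[0,0,135,0],[0,0,135,0]]' 0
python3 - <<'E'
from h import *
d=grab('wrist','w2.png'); w=world(d)
s=robot.get_state();print(s['eef_pos'],s['orientation'][:,1],s['joints'])
z=w[...,2];m=(z>.112)&(z<.14)&(np.hypot(w[...,0]-.455,w[...,1]-.285)<.05)
p=w[m][:,:2];r=cv2.minAreaRect(p.astype(np.float32));print(m.sum(),p.mean(0),r)
m=(z>.105)&(z<.14)&(np.hypot(w[...,0]-.57,w[...,1]-.05)<.08)
p=w[m][:,:2];print('handle',m.sum(), p.mean(0) if m.sum() else 0)
E
```

```text
time: 4.85
eef_pos: [0.4579, 0.2883, 0.3047]
orientation: [[-0.998, 0.064, 0.004], [0.064, 0.998, 0.001], [-0.004, 0.002, -1.0]]
ft_force: [-1.0, -0.3, -0.6]
opening: 1.002
[0.4570684  0.28798346 0.30277216] [6.38501493e-02 9.97959488e-01 1.39126829e-04] [ 3.55694972e-01  2.41589823e-01  1.56044865e+00 -4.86425558e-05
  1.33910654e+00 -1.15119655e+00]
1001 [0.45332821 0.29000527] ((0.45542022585868835, 0.28979456424713135), (0.01341610960662365, 0.04360678791999817), 86.35924530029297)
handle 1411 [0.55918717 0.05979443]
```

View pics/w2.png

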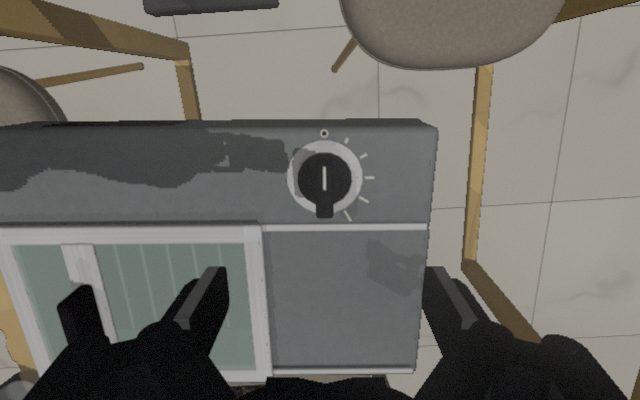

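The dial is at off: the pointer at (324,178) points to the ring at (324,133). Next I'll grip the guard handle.

```bash
python3 -m creep '[[23,-46,0,0],[46,-92,0,0],[69,-138,0,0],[92,-184,0,0],[117,-236,0,0],[117,-236,-40,0],[117,-236,-80,0],[117,-236,-120,0],[117,-236,-131,0],[117,-236,-131,0]]' && python3 -m creep '[[0,0,0,0],[0,0,0,0],[0,0,0,0],[0,0,0,0],[0,0,0,0],[0,0,0,0],[0,0,0,0],[0,0,0,0]]' 1
```

```text
time: 5.9
eef_pos: [0.5722, 0.0522, 0.1687]
orientation: [[-0.998, 0.064, -0.007], [0.064, 0.998, 0.001], [0.007, 0.0, -1.0]]
ft_force: [-0.3, -0.8, 0.2]
opening: 1.004
time: 6.7
eef_pos: [0.5745, 0.0532, 0.173]
orientation: [[-0.998, 0.063, 0.002], [0.063, 0.998, 0.001], [-0.002, 0.001, -1.0]]
ft_force: [-0.6, 4.7, 5.2]
opening: 0.125
```

```bash
python3 -m creep '[[2,26,0,0],[3,52,0,0],[5,78,0,0],[6,104,0,0],[8,130,0,0],[9,156,0,0],[11,182,0,0],[12,208,0,0],[14,230,0,0],[14,240,0,0]]' && python3 -m creep '[[0,5,0,0],[1,10,0,0],[1,14,0,0],[1,16,0,0],[1,16,0,0],[1,16,0,0]]'
```

```text
time: 7.7
eef_pos: [0.5879, 0.2937, 0.173]
orientation: [[-0.998, 0.062, 0.001], [0.062, 0.998, -0.0], [-0.001, -0.0, -1.0]]
ft_force: [-0.9, -2.8, 7.1]
opening: 0.128
time: 8.3
eef_pos: [0.5888, 0.3079, 0.173]
orientation: [[-0.998, 0.063, -0.0], [0.063, 0.998, -0.001], [0.0, -0.001, -1.0]]
ft_force: [-3.0, -1.3, 5.9]
opening: 0.126
```

```bash
python3 -m creep '[[0,2,0,0],[0,3,0,0],[0,3,0,0],[0,3,0,0]]' && python3 -m creep '[[0,-2,0,0],[0,-2,0,0]]' &&  python3 -m creep '[[0,0,0,0],[0,0,0,0],[0,0,0,0],[0,0,0,0],[0,0,40,0],[0,0,80,0],[0,0,120,0],[0,0,120,0]]' 0
python3 - <<'E'
from h import *
for n in ['scene','side']:
    d=grab(n,n+'1.png'); w=world(d); x,y,z=np.moveaxis(w,-1,0)
    hsv=cv2.cvtColor(d['img'],cv2.COLOR_RGB2HSV)
    m=((z>.012)&(z<.075)&(x>.25)&(x<.65)&(y>-.6)&(y<-.06)).astype(np.uint8)
    nl,l,st,c=cv2.connectedComponentsWithStats(m)
    for i in range(1,nl):
        if st[i,4]>60:
            p=w[l==i]; t=p[p[:,2]>p[:,2].max()-.012];print(n,'mid',((p.min(0)+p.max(0))/2).round(3),'top',t.mean(0).round(3),'rng',np.ptp(p,0).round(3),'zmax',p[:,2].max().round(3),cv2.minAreaRect(p[:,:2].astype(np.float32))[2],np.median(hsv[l==i],0))
E
```

```text
time: 8.7
eef_pos: [0.5888, 0.3083, 0.1731]
orientation: [[-0.998, 0.063, -0.001], [0.063, 0.998, -0.005], [0.001, -0.005, -1.0]]
ft_force: [-5.5, -10.9, 9.2]
opening: 0.13
time: 8.9
eef_pos: [0.5888, 0.308, 0.1731]
orientation: [[-0.998, 0.063, -0.0], [0.063, 0.998, -0.002], [0.0, -0.002, -1.0]]
ft_force: [-3.7, -4.2, 7.4]
opening: 0.131
time: 9.7
eef_pos: [0.5915, 0.31, 0.2993]
orientation: [[-0.998, 0.064, 0.012], [0.064, 0.998, 0.004], [-0.012, 0.005, -1.0]]
ft_force: [0.1, 0.1, 1.0]
opening: 1.0
scene mid [ 0.577 -0.21   0.035] top [ 0.58 -0.21  0.05] rng [0.05  0.057 0.044] zmax 0.057 23.631086349487305 [ 11.  55. 137.]
scene mid [ 0.56  -0.325  0.034] top [ 0.56  -0.326  0.046] rng [0.058 0.049 0.038] zmax 0.054 67.6900405883789 [ 25. 219. 153.]
scene mid [ 0.436 -0.31   0.037] top [ 0.433 -0.31   0.054] rng [0.059 0.06  0.05 ] zmax 0.062 21.935260772705078 [  6. 217. 126.]
scene mid [ 0.494 -0.429  0.033] top [ 0.498 -0.43   0.045] rng [0.05  0.054 0.042] zmax 0.054 11.739500999450684 [ 11.  56. 143.]
side mid [ 0.583 -0.212  0.037] top [ 0.584 -0.209  0.053] rng [0.057 0.052 0.047] zmax 0.06 80.15325164794922 [ 11.   55.5 135. ]
side mid [ 0.566 -0.327  0.033] top [ 0.565 -0.327  0.048] rng [0.063 0.045 0.043] zmax 0.055 55.572635650634766 [ 23. 172. 155.]
side mid [ 0.44  -0.312  0.037] top [ 0.441 -0.309  0.053] rng [0.06  0.058 0.049] zmax 0.061 17.378963470458984 [  5. 194. 127.]
side mid [ 0.5   -0.431  0.033] top [ 0.499 -0.43   0.043] rng [0.054 0.052 0.038] zmax 0.052 65.26406860351562 [ 11.  55. 148.]
```

View pics/scene1.png

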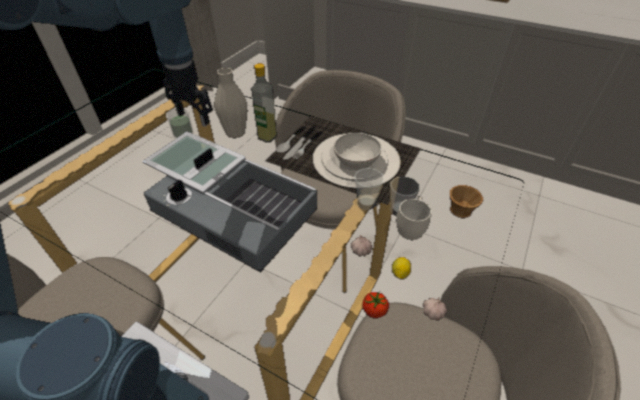

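The guard is at its stop (the force rose to 11 N there) and the well is open around (262,200). The four pieces are unmoved. Next is the garlic at (361,245).

```bash
cat > it.py <<'E'
from h import *
# produce on table seen by all cameras
for n in ['scene','side','wrist']:
    d=grab(n); w=world(d); x,y,z=np.moveaxis(w,-1,0)
    hsv=cv2.cvtColor(d['img'],cv2.COLOR_RGB2HSV)
    m=((z>.010)&(z<.066)&(x>.25)&(x<.66)&(y>-.6)&(y<-.06)&(hsv[...,2]>60)).astype(np.uint8)
    nl,l,st,c=cv2.connectedComponentsWithStats(m)
    for i in range(1,nl):
        if st[i,4]>100:
            p=w[l==i];r=cv2.minAreaRect(p[:,:2].astype(np.float32))
            print(n,'mid',((p.min(0)+p.max(0))/2*1000).round(),'zmax',(p[:,2].max()*1000).round(),'rect',(np.array(r[1])*1000).round(),round(r[2]),np.median(hsv[l==i],0)[:2])
s=robot.get_state();print(s['time'],s['eef_pos'].round(4),s['opening'])
E
python3 -m creep '[[-9,-50,0,0],[-9,-100,0,0],[-9,-150,0,0],[-9,-200,0,0],[-9,-250,0,0],[-9,-300,0,0],[-9,-350,0,0],[-9,-400,0,0],[-9,-450,0,0],[-9,-500,0,0]]' && python3 -m creep '[[0,-19,-10,0],[0,-19,-20,0],[0,-19,-20,0]]' && python3 it.py
```

```text
time: 10.8
eef_pos: [0.5791, -0.1918, 0.2897]
orientation: [[-0.998, 0.064, -0.003], [0.064, 0.998, 0.002], [0.003, 0.002, -1.0]]
ft_force: [0.6, 0.2, 0.2]
opening: 0.998
time: 11.1
eef_pos: [0.5788, -0.208, 0.2682]
orientation: [[-0.998, 0.065, -0.006], [0.065, 0.998, 0.004], [0.006, 0.004, -1.0]]
ft_force: [-0.5, 0.6, 0.1]
opening: 1.002
scene mid [ 576. -210.   37.] zmax 60.0 rect [48. 55.] 26 [11. 54.]
scene mid [ 560. -325.   33.] zmax 53.0 rect [48. 51.] 66 [ 25. 214.]
scene mid [ 436. -310.   37.] zmax 64.0 rect [54. 60.] 16 [  6. 216.]
scene mid [ 494. -429.   33.] zmax 54.0 rect [53. 49.] 66 [10. 55.]
side mid [ 583. -212.   36.] zmax 60.0 rect [50. 55.] 68 [11. 56.]
side mid [ 566. -327.   33.] zmax 54.0 rect [57. 48.] 42 [ 23. 172.]
side mid [ 441. -311.   37.] zmax 63.0 rect [58. 56.] 13 [  5. 194.]
side mid [ 499. -431.   33.] zmax 52.0 rect [51. 51.] 66 [10. 55.]
wrist mid [ 449. -306.   40.] zmax 63.0 rect [59. 43.] 89 [  5. 186.]
wrist mid [ 499. -425.   32.] zmax 54.0 rect [53. 50.] 21 [12. 49.]
wrist mid [ 566. -322.   35.] zmax 53.0 rect [55. 51.] 48 [ 25. 164.]
wrist mid [ 581. -208.   40.] zmax 61.0 rect [56. 54.] 79 [13. 46.]
11.25 [ 0.5802 -0.2072  0.2715] 0.9981561709837025
```

```bash
python3 -m creep '[[1,0,-45,0],[1,0,-90,0],[1,0,-130,0],[1,0,-165,0],[1,0,-185,0],[1,0,-190,0],[1,0,-190,0]]' && python3 -m creep '[[0,0,0,0],[0,0,0,0],[0,0,0,0],[0,0,0,0],[0,0,0,0],[0,0,0,0],[0,0,0,0]]' 1 && python3 -m creep '[[0,0,20,0],[0,0,50,0],[0,0,90,0],[0,0,130,0],[0,0,160,0],[0,0,160,0]]'
```

```text
time: 11.95
eef_pos: [0.5815, -0.208, 0.082]
orientation: [[-0.998, 0.062, -0.0], [0.062, 0.998, 0.0], [0.0, 0.0, -1.0]]
ft_force: [-0.3, -0.1, -0.3]
opening: 1.003
time: 12.65
eef_pos: [0.5823, -0.2096, 0.0846]
orientation: [[-0.998, 0.064, 0.004], [0.064, 0.998, -0.002], [-0.004, -0.002, -1.0]]
ft_force: [-1.0, 1.0, 8.3]
opening: 0.602
time: 13.25
eef_pos: [0.5833, -0.2103, 0.2488]
orientation: [[-0.998, 0.064, 0.01], [0.064, 0.998, -0.006], [-0.011, -0.005, -1.0]]
ft_force: [-0.2, 0.1, -0.1]
opening: 0.602
```

```bash
python3 -m creep '[[5,45,0,0],[10,90,0,0],[15,135,0,0],[20,180,0,0],[25,225,0,0],[30,270,0,0],[35,315,0,0],[37,350,0,0],[37,364,0,0],[37,364,0,0]]' && python3 -m creep '[[0,0,-40,0],[0,0,-80,0],[0,0,-115,0],[0,0,-135,0],[0,0,-140,0],[0,0,-140,0],[0,0,-140,0]]' && python3 -m creep '[[0,0,0,0],[0,0,0,0],[0,0,0,0],[0,0,30,0],[0,0,70,0],[0,0,110,0],[0,0,150,0],[0,0,150,0]]' 0.28
```

```text
time: 14.25
eef_pos: [0.6176, 0.1567, 0.2416]
orientation: [[-0.998, 0.061, -0.001], [0.061, 0.998, 0.0], [0.001, -0.0, -1.0]]
ft_force: [-0.5, 0.5, -0.6]
opening: 0.601
time: 14.95
eef_pos: [0.6184, 0.1527, 0.1021]
orientation: [[-0.998, 0.066, 0.0], [0.066, 0.998, -0.001], [-0.0, -0.001, -1.0]]
ft_force: [-0.9, -1.0, 0.2]
opening: 0.592
time: 15.75
eef_pos: [0.6209, 0.1555, 0.259]
orientation: [[-0.998, 0.063, 0.012], [0.063, 0.998, 0.001], [-0.012, 0.002, -1.0]]
ft_force: [-0.1, -0.5, 0.0]
opening: 0.722
```

```bash
python3 -m creep '[[-5,-48,0,0],[-10,-96,0,0],[-16,-144,0,0],[-21,-192,0,0],[-27,-240,0,0],[-32,-288,0,0],[-38,-336,0,0],[-43,-384,0,0],[-49,-432,0,0],[-54,-480,0,0]]' 0 && python3 -m creep '[[0,0,0,0],[0,0,0,0]]' && python3 it.py && python3 - <<'E'
from h import *
d=grab('wrist','w3.png');w=world(d);z=w[...,2]
K=d['intrinsics']
hsv=cv2.cvtColor(d['img'],cv2.COLOR_RGB2HSV)
m=((hsv[...,1]>100)&(hsv[...,0]>18)&(hsv[...,0]<35)&(abs(w[...,0]-.564)<.08)&(abs(w[...,1]+.325)<.08)).astype(np.uint8)
c=max(cv2.findContours(m,0,2)[0],key=cv2.contourArea)[:,0]
p=np.array([ray(d,u,v,.0255) for u,v in c])[:,:2]
print(cv2.fitEllipse(p.astype(np.float32)*1000), cv2.minAreaRect(p.astype(np.float32)*1000))
for n in ['scene','side']:
    e=grab(n);hsv=cv2.cvtColor(e['img'],cv2.COLOR_RGB2HSV);w=world(e)
    m=((hsv[...,1]>100)&(hsv[...,0]>18)&(hsv[...,0]<35)&(abs(w[...,0]-.564)<.08)&(abs(w[...,1]+.325)<.08)).astype(np.uint8)
    c=max(cv2.findContours(m,0,2)[0],key=cv2.contourArea)[:,0]
    p=np.array([ray(e,u,v,.0255) for u,v in c])[:,:2]
    print(n,cv2.fitEllipse(p.astype(np.float32)*1000))
E
```

```text
time: 16.75
eef_pos: [0.5636, -0.3267, 0.2511]
orientation: [[-0.998, 0.064, -0.0], [0.064, 0.998, 0.001], [0.0, 0.001, -1.0]]
ft_force: [1.5, 0.2, -0.5]
opening: 1.005
time: 16.95
eef_pos: [0.5636, -0.3261, 0.2507]
orientation: [[-0.998, 0.066, -0.001], [0.066, 0.998, 0.002], [0.001, 0.002, -1.0]]
ft_force: [0.1, 0.2, -0.6]
opening: 1.003
scene mid [ 560. -325.   34.] zmax 53.0 rect [55. 46.] 25 [ 25.  214.5]
scene mid [ 437. -310.   37.] zmax 63.0 rect [56. 60.] 23 [  6. 215.]
scene mid [ 494. -429.   31.] zmax 50.0 rect [53. 49.] 85 [10. 55.]
side mid [ 566. -327.   32.] zmax 54.0 rect [48. 55.] 63 [ 23. 171.]
side mid [ 440. -312.   38.] zmax 63.0 rect [59. 56.] 6 [  5. 194.]
side mid [ 499. -431.   33.] zmax 53.0 rect [50. 51.] 64 [11. 55.]
wrist mid [ 446. -308.   44.] zmax 64.0 rect [60. 47.] 86 [  5. 180.]
wrist mid [ 499. -426.   35.] zmax 53.0 rect [53. 51.] 65 [12. 46.]
wrist mid [ 565. -323.   38.] zmax 53.0 rect [56. 50.] 45 [ 25. 157.]
17.1 [ 0.5644 -0.3235  0.2515] 1.0002111579988642
((567.390869140625, -323.27423095703125), (47.793785095214844, 62.82798385620117), 99.79554748535156) ((567.6229858398438, -323.5745544433594), (53.81049728393555, 55.79078674316406), 59.2171630859375)
scene ((567.1128540039062, -325.5955810546875), (44.66645812988281, 64.35205078125), 102.1458969116211)
side ((567.0791625976562, -323.21417236328125), (48.94523620605469, 60.683223724365234), 126.7820816040039)
```

View pics/w3.png

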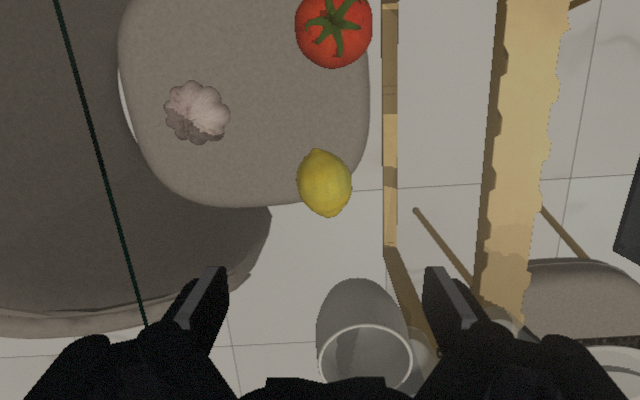

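The wrist view shows the lemon at (325,183), with its long axis about 10° from world x. I'll turn the jaws 0.24 rad and grasp it.

```bash
python3 -m creep '[[3,1,-40,0.12],[3,1,-80,0.24],[3,1,-120,0.24],[3,1,-155,0.24],[3,1,-170,0.24],[3,1,-171,0.24],[3,1,-171,0.24]]' && python3 -m creep '[[0,0,0,0],[0,0,0,0],[0,0,0,0],[0,0,0,0],[0,0,0,0],[0,0,0,0],[0,0,0,0]]' 1 && python3 -m creep '[[0,0,20,0],[0,0,50,0],[0,0,90,0],[0,0,130,-0.12],[0,0,165,-0.24],[0,0,165,-0.24]]'
```

```text
time: 17.95
eef_pos: [0.568, -0.3243, 0.0821]
orientation: [[-0.984, -0.176, 0.001], [-0.176, 0.984, -0.001], [-0.001, -0.001, -1.0]]
ft_force: [-0.4, -0.8, 0.2]
opening: 1.001
time: 18.65
eef_pos: [0.5679, -0.3247, 0.0833]
orientation: [[-0.985, -0.175, 0.003], [-0.175, 0.985, -0.002], [-0.002, -0.002, -1.0]]
ft_force: [-0.5, 1.3, 7.6]
opening: 0.539
time: 19.25
eef_pos: [0.5692, -0.3257, 0.2533]
orientation: [[-0.998, 0.067, 0.01], [0.066, 0.998, -0.008], [-0.01, -0.007, -1.0]]
ft_force: [1.1, -0.0, -0.1]
opening: 0.538
```

```bash
python3 -m creep '[[5,45,0,0],[10,90,0,0],[15,135,0,0],[20,180,0,0],[25,225,0,0],[30,270,0,0],[36,315,0,0],[44,345,0,0],[44,360,0,0],[44,360,0,0]]' && python3 -m creep '[[0,0,-40,0],[0,0,-80,0],[0,0,-115,0],[0,0,-138,0],[0,0,-144,0],[0,0,-144,0],[0,0,-144,0]]' && python3 -m creep '[[0,0,0,0],[0,0,0,0],[0,0,0,0],[0,0,30,0],[0,0,70,0],[0,0,110,0],[0,0,150,0],[0,0,150,0]]' 0.34
```

```text
time: 20.25
eef_pos: [0.6106, 0.0378, 0.2455]
orientation: [[-0.998, 0.06, -0.001], [0.06, 0.998, 0.0], [0.001, 0.0, -1.0]]
ft_force: [-0.0, -0.7, 0.1]
opening: 0.538
time: 20.95
eef_pos: [0.6118, 0.0343, 0.1031]
orientation: [[-0.998, 0.065, 0.002], [0.065, 0.998, -0.0], [-0.002, -0.0, -1.0]]
ft_force: [-1.1, 3.5, 6.5]
opening: 0.535
time: 21.75
eef_pos: [0.6139, 0.0335, 0.259]
orientation: [[-0.998, 0.065, 0.012], [0.065, 0.998, -0.002], [-0.012, -0.002, -1.0]]
ft_force: [0.1, 0.2, 0.3]
opening: 0.657
```

```bash
python3 -m creep '[[-11,-46,0,0],[-22,-92,0,0],[-34,-138,0,0],[-45,-184,0,0],[-56,-230,0,0],[-68,-276,0,0],[-79,-322,0,0],[-90,-368,0,0],[-102,-414,0,0],[-113,-464,0,0]]' 0 && python3 -m creep '[[0,0,0,0],[0,0,0,0]]' && python3 it.py
```

```text
time: 22.75
eef_pos: [0.496, -0.4298, 0.2514]
orientation: [[-0.998, 0.065, -0.001], [0.065, 0.998, 0.0], [0.001, 0.0, -1.0]]
ft_force: [0.2, 0.5, -0.0]
opening: 1.006
time: 22.95
eef_pos: [0.4963, -0.4291, 0.2508]
orientation: [[-0.998, 0.068, -0.001], [0.068, 0.998, 0.001], [0.001, 0.001, -1.0]]
ft_force: [0.7, 0.1, 0.6]
opening: 0.998
scene mid [ 437. -310.   38.] zmax 63.0 rect [55. 60.] 23 [  6. 212.]
scene mid [ 494. -429.   32.] zmax 52.0 rect [53. 49.] 66 [10. 54.]
side mid [ 441. -311.   37.] zmax 63.0 rect [58. 58.] 17 [  5. 193.]
side mid [ 499. -431.   32.] zmax 53.0 rect [50. 51.] 66 [11. 55.]
wrist mid [ 440. -309.   40.] zmax 64.0 rect [58. 59.] 90 [  5. 163.]
wrist mid [ 498. -427.   36.] zmax 53.0 rect [54. 51.] 67 [12. 44.]
23.1 [ 0.4982 -0.4261  0.2516] 0.9984597520440148
```

```bash
python3 -m creep '[[0,0,-40,0],[0,0,-80,0],[0,0,-120,0],[0,0,-155,0],[0,0,-170,0],[0,0,-172,0],[0,0,-172,0]]' && python3 -m creep '[[0,0,0,0],[0,0,0,0],[0,0,0,0],[0,0,0,0],[0,0,0,0],[0,0,0,0],[0,0,0,0]]' 1 && python3 -m creep '[[0,0,20,0],[0,0,50,0],[0,0,90,0],[0,0,130,0],[0,0,165,0],[0,0,165,0]]'
```

```text
time: 23.8
eef_pos: [0.4993, -0.4269, 0.081]
orientation: [[-0.998, 0.063, 0.001], [0.063, 0.998, -0.001], [-0.001, -0.001, -1.0]]
ft_force: [-0.5, -0.3, -0.0]
opening: 0.997
time: 24.5
eef_pos: [0.4992, -0.428, 0.0826]
orientation: [[-0.998, 0.064, 0.003], [0.064, 0.998, -0.003], [-0.003, -0.003, -1.0]]
ft_force: [-0.6, 1.1, 7.4]
opening: 0.602
time: 25.1
eef_pos: [0.5002, -0.4291, 0.2528]
orientation: [[-0.998, 0.064, 0.008], [0.064, 0.998, -0.01], [-0.009, -0.01, -1.0]]
ft_force: [1.3, -1.4, 0.2]
opening: 0.601
```

```bash
python3 -m creep '[[4,48,0,0],[7,96,0,0],[10,144,0,0],[14,192,0,0],[17,240,0,0],[20,288,0,0],[24,336,0,0],[27,384,0,0],[31,432,0,0],[34,480,0,0]]' && python3 -m creep '[[4,48,0,0],[6,90,0,0],[6,107,0,0],[6,107,-40,0],[6,107,-80,0],[6,107,-115,0],[6,107,-138,0],[6,107,-143,0],[6,107,-143,0],[6,107,-143,0]]' && python3 -m creep '[[0,0,0,0],[0,0,0,0],[0,0,0,0],[0,0,30,0],[0,0,70,0],[0,0,110,0],[0,0,150,0],[0,0,150,0]]' 0.28 && python3 it.py
```

```text
time: 26.1
eef_pos: [0.5321, 0.0549, 0.2451]
orientation: [[-0.998, 0.064, 0.001], [0.064, 0.998, -0.0], [-0.001, -0.0, -1.0]]
ft_force: [1.2, -0.9, -0.9]
opening: 0.598
time: 27.1
eef_pos: [0.5386, 0.1598, 0.1023]
orientation: [[-0.998, 0.064, 0.001], [0.064, 0.998, -0.0], [-0.001, -0.0, -1.0]]
ft_force: [0.8, -1.5, 1.8]
opening: 0.6
time: 27.9
eef_pos: [0.5411, 0.1605, 0.2584]
orientation: [[-0.998, 0.063, 0.012], [0.063, 0.998, 0.001], [-0.012, 0.002, -1.0]]
ft_force: [0.1, -0.3, 0.1]
opening: 0.721
scene mid [ 436. -310.   37.] zmax 62.0 rect [56. 60.] 18 [  6. 217.]
side mid [ 440. -312.   38.] zmax 64.0 rect [58. 57.] 9 [  5. 195.]
28.05 [0.5379 0.1601 0.2517] 0.7177786144963616
```

```bash
python3 -m creep '[[-10,-47,0,0],[-20,-94,0,0],[-30,-141,0,0],[-40,-188,0,0],[-50,-235,0,0],[-60,-282,0,0],[-70,-329,0,0],[-80,-376,0,0],[-90,-423,0,0],[-99,-470,0,0]]' 0 && python3 -m creep '[[0,0,0,0],[0,0,0,0]]' && python3 it.py
```

```text
time: 29.05
eef_pos: [0.4379, -0.3111, 0.2499]
orientation: [[-0.998, 0.064, -0.002], [0.064, 0.998, 0.003], [0.003, 0.003, -1.0]]
ft_force: [1.1, 0.1, 0.4]
opening: 1.0
time: 29.25
eef_pos: [0.4383, -0.3104, 0.2498]
orientation: [[-0.998, 0.067, -0.003], [0.067, 0.998, 0.003], [0.003, 0.003, -1.0]]
ft_force: [0.5, 0.5, -0.4]
opening: 0.999
scene mid [ 435. -310.   37.] zmax 63.0 rect [55. 60.] 22 [  6. 214.]
side mid [ 440. -311.   37.] zmax 63.0 rect [57. 57.] 16 [  5. 194.]
wrist mid [ 439. -307.   42.] zmax 64.0 rect [58. 61.] 16 [  5. 172.]
29.4 [ 0.4394 -0.3084  0.251 ] 0.9979724890014358
```

```bash
python3 -m creep '[[0,0,-40,0],[0,0,-80,0],[0,0,-120,0],[0,0,-150,0],[0,0,-164,0],[0,0,-167,0],[0,0,-167,0]]' && python3 -m creep '[[0,0,0,0],[0,0,0,0],[0,0,0,0],[0,0,0,0],[0,0,0,0],[0,0,0,0],[0,0,0,0]]' 1 && python3 -m creep '[[0,0,20,0],[0,0,50,0],[0,0,90,0],[0,0,130,0],[0,0,165,0],[0,0,165,0]]'
```

```text
time: 30.1
eef_pos: [0.4398, -0.3088, 0.0848]
orientation: [[-0.998, 0.062, -0.001], [0.062, 0.998, 0.001], [0.001, 0.001, -1.0]]
ft_force: [-0.4, 0.5, 0.1]
opening: 1.002
time: 30.8
eef_pos: [0.4401, -0.3105, 0.0871]
orientation: [[-0.998, 0.064, 0.002], [0.064, 0.998, -0.002], [-0.002, -0.002, -1.0]]
ft_force: [-1.3, 1.9, 8.6]
opening: 0.662
time: 31.4
eef_pos: [0.4413, -0.3118, 0.2564]
orientation: [[-0.998, 0.064, 0.008], [0.064, 0.998, -0.009], [-0.009, -0.008, -1.0]]
ft_force: [0.3, -0.7, -0.7]
opening: 0.661
```

```bash
python3 -m creep '[[10,45,0,0],[20,90,0,0],[30,135,0,0],[40,180,0,0],[50,225,0,0],[62,270,0,0],[75,315,0,0],[92,345,0,0],[92,354,0,0],[92,354,0,0]]' && python3 - <<'E'
from h import *
a=grab('scene')['img'][130:280,130:330];b=grab('side')['img'][100:230,220:350]
a=cv2.resize(a,None,fx=2,fy=2);b=cv2.resize(b,None,fx=2.3,fy=2.3)[:300];cv2.imwrite('pics/well.png',np.hstack([a,cv2.copyMakeBorder(b,0,300-b.shape[0],0,0,0)])[...,::-1])
print(robot.get_state()['opening'],robot.get_state()['eef_pos'])
E
```

```text
time: 32.4
eef_pos: [0.5309, 0.0453, 0.2494]
orientation: [[-0.998, 0.061, -0.001], [0.061, 0.998, 0.0], [0.001, -0.0, -1.0]]
ft_force: [-0.5, -0.3, -1.7]
opening: 0.662
0.658017664651807 [0.53078966 0.04338875 0.2495323 ]
```

View pics/well.png

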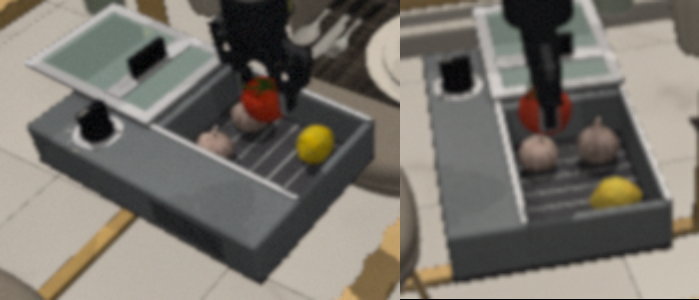

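Both garlic bulbs and the lemon lie in the well, and the front-right spot is free. I'll lower the tomato there.

```bash
python3 -m creep '[[0,0,-40,0],[0,0,-80,0],[0,0,-115,0],[0,0,-138,0],[0,0,-143,0],[0,0,-143,0],[0,0,-143,0]]' && python3 -m creep '[[0,0,0,0],[0,0,0,0],[0,0,0,0],[0,0,30,0],[0,0,70,0],[0,0,110,0],[0,0,150,0],[0,0,150,0]]' 0.2 && python3 -m creep '[[10,50,0,0],[20,100,0,0],[30,150,0,0],[40,200,0,0],[57,245,0,0],[57,264,0,0],[57,264,0,0]]' 0 && python3 - <<'E'
from h import *
for n in ['scene','side']:
    d=grab(n,n+'2.png');w=world(d);x,y,z=np.moveaxis(w,-1,0)
    # roaster frame about well centre
    c,s=np.cos(np.radians(-3.5)),np.sin(np.radians(-3.5))
    X=(x-.576)*c+(y-.097)*s;Y=-(x-.576)*s+(y-.097)*c
    m=(abs(X)<.078)&(abs(Y)<.113)&(z>.03)&(z<.2);print(n,np.sort(z[m])[-5:])
    hsv=cv2.cvtColor(d['img'],cv2.COLOR_RGB2HSV);m2=m&(hsv[...,1]>40)&(hsv[...,2]>50)
    nl,l,st,cc=cv2.connectedComponentsWithStats(m2.astype(np.uint8))
    for i in range(1,nl):
        if st[i,4]>50:print(X[l==i].mean().round(3),Y[l==i].mean().round(3),z[l==i].max().round(3),np.median(hsv[l==i],0))
    m=(z>.115)&(z<.14)&(abs(x-.589)<.06)&(abs(y-.307)<.03);print('handle',w[m].mean(0),m.sum())
print(robot.get_state()['eef_pos'])
E
```

```text
time: 33.2
eef_pos: [0.5313, 0.0425, 0.1071]
orientation: [[-0.998, 0.066, 0.0], [0.066, 0.998, -0.0], [-0.0, -0.0, -1.0]]
ft_force: [0.1, 0.0, -0.8]
opening: 0.656
time: 34.0
eef_pos: [0.5342, 0.0438, 0.2632]
orientation: [[-0.998, 0.063, 0.012], [0.063, 0.998, -0.002], [-0.012, -0.001, -1.0]]
ft_force: [0.5, -0.6, 0.5]
opening: 0.801
time: 34.7
eef_pos: [0.5878, 0.3114, 0.2555]
orientation: [[-0.998, 0.06, -0.001], [0.06, 0.998, 0.001], [0.001, 0.0, -1.0]]
ft_force: [-0.4, -0.9, 0.8]
opening: 0.998
scene [0.07761678 0.07985394 0.08060803 0.08100137 0.0819707 ]
0.029 0.048 0.078 [ 10.  57. 118.]
0.026 -0.068 0.073 [ 25. 223. 128.]
-0.043 0.05 0.069 [  9.  57. 103.]
-0.045 -0.066 0.082 [  6.  210.   95.5]
handle [0.58588832 0.30420549 0.12378207] 116
side [0.08165349 0.08172252 0.08214837 0.08235235 0.08281681]
0.036 0.045 0.076 [ 10.  56. 115.]
-0.043 0.047 0.069 [10. 56. 98.]
0.035 -0.07 0.078 [ 23. 171. 143.]
-0.043 -0.067 0.082 [  5. 194.  97.]
handle [0.58974361 0.30400382 0.12374482] 117
[0.58786441 0.30813929 0.25590952]
```

View pics/scene2.png

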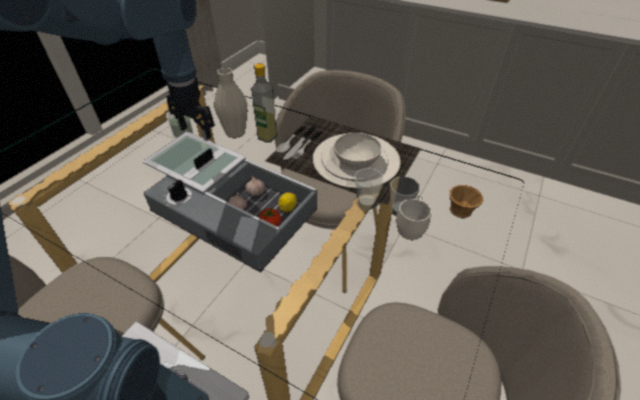

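All four pieces are in the well at about (238,203), (255,187), (288,201) and (270,216). Their tops are at most 82 mm, below the guard, and the table is clear. I'll close the guard now.

```bash
python3 -m creep '[[0,0,-30,0],[0,0,-60,0],[0,0,-84,0],[0,0,-84,0],[0,0,-84,0]]' && python3 -m creep '[[0,0,0,0],[0,0,0,0],[0,0,0,0],[0,0,0,0],[0,0,0,0],[0,0,0,0],[0,0,0,0],[0,0,0,0]]' 1 && python3 -m creep '[[-2,-26,0,0],[-3,-52,0,0],[-5,-78,0,0],[-6,-104,0,0],[-8,-130,0,0],[-9,-156,0,0],[-11,-182,0,0],[-12,-208,0,0],[-14,-230,0,0],[-14,-240,0,0]]' && python3 -m creep '[[0,-5,0,0],[-1,-10,0,0],[-1,-14,0,0],[-1,-16,0,0],[-1,-16,0,0],[-1,-16,0,0]]'
```

```text
time: 35.3
eef_pos: [0.5886, 0.3067, 0.1732]
orientation: [[-0.998, 0.065, -0.001], [0.065, 0.998, -0.0], [0.001, -0.001, -1.0]]
ft_force: [-0.2, 0.0, 0.2]
opening: 1.001
time: 36.1
eef_pos: [0.5885, 0.3079, 0.1734]
orientation: [[-0.998, 0.063, 0.0], [0.063, 0.998, -0.0], [-0.0, -0.0, -1.0]]
ft_force: [-2.1, -1.6, 5.6]
opening: 0.129
time: 37.1
eef_pos: [0.575, 0.0668, 0.1735]
orientation: [[-0.998, 0.065, 0.002], [0.065, 0.998, 0.0], [-0.002, 0.0, -1.0]]
ft_force: [0.7, 2.4, 4.6]
opening: 0.13
time: 37.7
eef_pos: [0.5742, 0.0532, 0.1734]
orientation: [[-0.998, 0.063, 0.002], [0.063, 0.998, 0.001], [-0.002, 0.001, -1.0]]
ft_force: [4.3, 4.3, 4.7]
opening: 0.124
```

```bash
python3 -m creep '[[0,-2,0,0],[0,-3,0,0],[0,-3,0,0],[0,-3,0,0]]' && python3 -m creep '[[0,2,0,0],[0,2,0,0]]' && python3 -m creep '[[0,0,0,0],[0,0,0,0],[0,0,0,0],[0,0,0,0],[0,0,40,0],[0,0,80,0],[0,0,120,0],[0,0,130,0],[0,0,130,0]]' 0 && python3 -m creep '[[-24,47,0,0],[-47,94,0,0],[-71,141,0,0],[-95,188,0,0],[-118,236,0,0],[-118,236,0,0],[-118,236,0,0]]' && python3 - <<'E'
from h import *
for n in ['scene','side']:
    d=grab(n);w=world(d);x,y,z=np.moveaxis(w,-1,0)
    m=(z>.098)&(z<.14)&(abs(x-.575)<.06)&(abs(y-.05)<.05);print('handle',cv2.minAreaRect(w[m][:,:2].astype(np.float32)),m.sum())
d=grab('wrist','w4.png'); w=world(d);z=w[...,2]
m=(z>.112)&(z<.14)&(np.hypot(w[...,0]-.455,w[...,1]-.285)<.05)
r=cv2.minAreaRect(w[m][:,:2].astype(np.float32));print('dial',r)
print(robot.get_state()['eef_pos'])
E
```

```text
time: 38.1
eef_pos: [0.5742, 0.0528, 0.1734]
orientation: [[-0.998, 0.063, 0.003], [0.063, 0.998, 0.006], [-0.002, 0.006, -1.0]]
ft_force: [5.0, 15.7, 5.1]
opening: 0.126
time: 38.3
eef_pos: [0.5742, 0.0531, 0.1734]
orientation: [[-0.998, 0.063, 0.002], [0.063, 0.998, 0.002], [-0.002, 0.002, -1.0]]
ft_force: [3.8, 7.5, 5.7]
opening: 0.133
time: 39.2
eef_pos: [0.5741, 0.0508, 0.3049]
orientation: [[-0.998, 0.064, 0.004], [0.064, 0.998, -0.001], [-0.004, -0.0, -1.0]]
ft_force: [-0.4, 0.5, -0.5]
opening: 1.002
time: 39.9
eef_pos: [0.4535, 0.2885, 0.3009]
orientation: [[-0.998, 0.06, -0.003], [0.06, 0.998, -0.001], [0.003, -0.001, -1.0]]
ft_force: [0.5, 0.2, 0.1]
opening: 0.999
handle ((0.572587788105011, 0.05148511752486229), (0.012830001302063465, 0.06852171570062637), 85.76507568359375) 217
handle ((0.5757834315299988, 0.05151199549436569), (0.02267288975417614, 0.06906973570585251), 77.44366455078125) 278
dial ((0.4553302228450775, 0.29010209441185), (0.013794259168207645, 0.04356735944747925), 87.24913024902344)
[0.45576334 0.28590419 0.30179512]
```

View pics/w4.png

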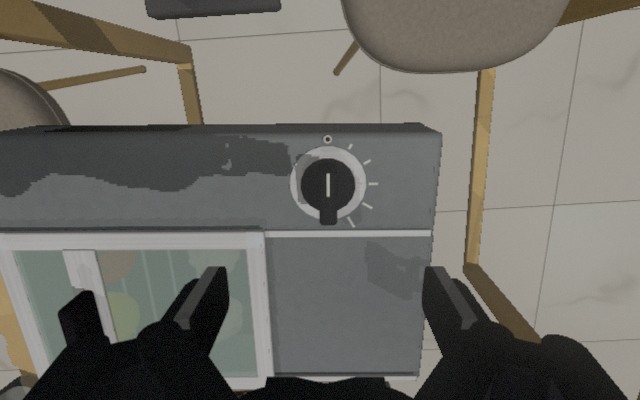

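The guard is shut, with the handle at its starting place and produce visible under the glass. The dial is at off, its pointer at (328,185) facing the ring at (327,139). I'll grip the dial and turn it 120° clockwise.

```bash
python3 -m creep '[[0,1,-40,0],[0,1,-80,0],[0,1,-120,0],[0,1,-134,0],[0,1,-134,0],[0,1,-134,0]]' && python3 -m creep '[[0,0,0,0],[0,0,0,0],[0,0,0,0],[0,0,0,0],[0,0,0,0],[0,0,0,0],[0,0,0,0],[0,0,0,0]]' 1 && python3 -m creep '[[0,0,0,-0.12],[0,0,0,-0.24],[0,0,0,-0.36],[0,0,0,-0.48],[0,0,0,-0.6],[0,0,0,-0.72],[0,0,0,-0.84],[0,0,0,-0.96],[0,0,0,-1.05],[0,0,0,-1.05]]'
```

```text
time: 40.65
eef_pos: [0.4565, 0.287, 0.1691]
orientation: [[-0.998, 0.066, 0.0], [0.066, 0.998, -0.0], [-0.0, -0.0, -1.0]]
ft_force: [-0.3, -0.4, 0.1]
opening: 1.002
time: 41.45
eef_pos: [0.4555, 0.2882, 0.1694]
orientation: [[-0.998, 0.064, 0.001], [0.064, 0.998, 0.0], [-0.001, 0.0, -1.0]]
ft_force: [-1.4, 0.8, 5.9]
opening: 0.154
time: 42.45
eef_pos: [0.4556, 0.2883, 0.1694]
orientation: [[-0.439, 0.898, 0.001], [0.898, 0.439, 0.001], [0.0, 0.001, -1.0]]
ft_force: [-2.3, -0.3, 5.1]
opening: 0.155
```

```bash
python3 -m creep '[[0,0,0,-0.12],[0,0,0,-0.24],[0,0,0,-0.36],[0,0,0,-0.48],[0,0,0,-0.6],[0,0,0,-0.72],[0,0,0,-0.84],[0,0,0,-0.96],[0,0,0,-1.05],[0,0,0,-1.05]]' && python3 -m creep '[[0,0,0,0],[0,0,0,0]]' && python3 -m creep '[[0,0,0,0],[0,0,0,0],[0,0,0,0],[0,0,0,0],[0,0,40,0],[0,0,80,0],[0,0,130,0],[0,0,135,0],[0,0,135,0]]' 0 && python3 - <<'E'
from h import *
d=grab('wrist','w5.png'); w=world(d);z=w[...,2]
m=(z>.112)&(z<.14)&(np.hypot(w[...,0]-.455,w[...,1]-.285)<.05)
p=w[m][:,:2];r=cv2.minAreaRect(p.astype(np.float32));print('dial',r)
print(robot.get_state()['eef_pos'])
E
```

```text
time: 43.45
eef_pos: [0.4557, 0.2883, 0.1694]
orientation: [[0.561, 0.828, 0.001], [0.828, -0.561, 0.001], [0.001, 0.0, -1.0]]
ft_force: [-0.4, 0.6, 4.4]
opening: 0.151
time: 43.65
eef_pos: [0.4557, 0.2883, 0.1694]
orientation: [[0.559, 0.829, 0.001], [0.829, -0.559, 0.001], [0.001, 0.0, -1.0]]
ft_force: [-1.7, 0.2, 5.0]
opening: 0.15
time: 44.55
eef_pos: [0.4561, 0.2883, 0.3057]
orientation: [[0.559, 0.829, 0.004], [0.829, -0.559, 0.001], [0.003, 0.002, -1.0]]
ft_force: [-0.1, 0.1, -1.1]
opening: 0.999
dial ((0.45699208974838257, 0.29039689898490906), (0.04306845739483833, 0.013943259604275227), 56.7234001159668)
[0.45526896 0.28796327 0.30377401]
```

View pics/w5.png

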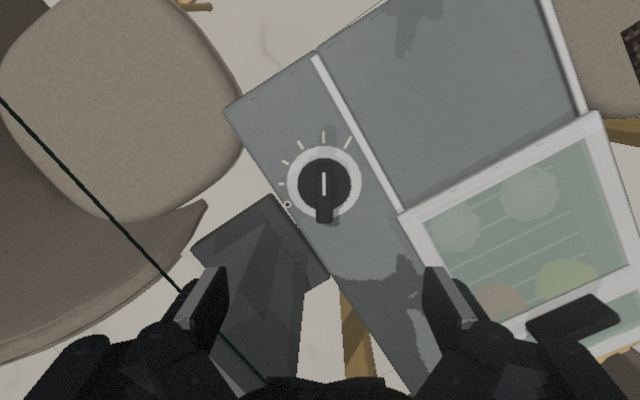

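The strokes run from the ring at (287,205) through (282,184), (285,162), (301,146) and (323,137) to (348,143). The pointer faces the fourth stroke, and the bar measures 56.7° against 56.5° expected. I'll check the whole scene once more, then hand in.

```bash
python3 it.py; python3 - <<'E'
from h import *
a=dict(np.load('scene0.npz'));d=grab('scene');w0,w=world(a),world(d)
for n,c in (('mug',(.70,-.29)),('glass',(.775,-.13))):
    for q in (w0,w):
        m=(q[...,2]>.03)&(q[...,2]<.12)&(np.hypot(q[...,0]-c[0],q[...,1]-c[1])<.055);print(n,q[m].mean(0).round(4),m.sum())
x,y,z=np.moveaxis(w,-1,0)
m=(z>.115)&(z<.14)&(abs(x-.575)<.06)&(abs(y-.05)<.05);print('handle',w[m].mean(0))
robot.job_done()
E
```

```text
44.75 [0.4546 0.2877 0.3018] 1.000465517046782
mug [ 0.7071 -0.2952  0.0642] 973
mug [ 0.7076 -0.2952  0.0646] 976
glass [ 0.7725 -0.1374  0.0766] 493
glass [ 0.7726 -0.137   0.0769] 490
handle [0.57165022 0.05015834 0.12396097]
the job is handed in; nothing more can be done
```

The job is done in the order asked and handed in at about 45 s of robot time.

- **Dial to off:** it started between settings 2 and 3. I turned it back and the wrist camera showed the pointer on the off ring.
- **Guard and produce:** I slid the guard to its open stop. Two garlic bulbs, the lemon and the tomato went into separate spots in the well, with their tops at or below 82 mm, under the pane. These four were all that lay on the table.
- **Guard shut, then dial to 4:** I pushed the guard to its shut stop and confirmed the dial was still at off. I then turned the dial to the fourth click.

**Last checks:**
- No produce was left on the table.
- The dial bar measured 56.7° against 56.5° expected, with the pointer on the fourth stroke.
- The guard handle was back at its starting place within about 2 mm.
- The mug and glass had moved less than 1 mm, which is measurement noise.
- The gripper was open and clear of everything.

No check failed or disagreed, and I saw no knocked produce or grip slip.

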